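# Grease the uncovered bearing cup and turn the dust cover over onto it

### The job

One of the two bearing cups on the steel block is uncovered and due for grease; the other, done last time, lies under the flip-over dust cover. Take the round brush, dip its bristles well down into the open grease tin, then put them well down into the uncovered cup and stand the brush upright back on its tray. Finally turn the dust cover fully over by its ball knob so that it lies on the freshly greased cup, and leave all the other things where they are.

Things in the scene. Friction and masses are not known exactly. Their poses are not given: they have to be found in the camera images.
- brush: Short round brush standing upright on its bristles, 137 mm tall, loose, 80 g. Origin: centre of the flat bristle end (the tip, underneath); z points up the handle. Grey bristles 31 mm in diameter up to 32 mm, steel ferrule 33 mm in diameter from 32 to 54 mm, wooden handle 18 mm in diameter from 54 to 120 mm, round 21 mm end above.
- brush_grip (a point): Point on the brush's axis, 98 mm above the bristle end: a good height to grip the handle.
- tray_in (a point): Centre of the inner floor of the brush's tray, a square, shallow aluminium tray, 120 x 120 mm outside, 110 mm inside, rim 14 mm above the table, floor 5 mm above the table. Fixed. Axes along its sides, z up.
- tin: Open grease tin: low round aluminium vessel without a handle, 80 mm across the mouth, 45 mm high, wall 3 mm, loose, about 0.4 kg. Origin: centre of its underside, z up.
- tin_rim (a point): Centre of the grease tin's mouth, 45 mm above the table.
- cup_left (a point): Centre of the mouth of the bearing cup on the block's +y side. The block is a fixed dark steel base 85 x 185 mm, 10 mm thick, with two equal upright cups 110 mm apart along the block's y axis. Each cup is 60 mm outside, 52 mm inside, its rim 40 mm above the table, its floor 12 mm above the table. The point's axes are the block's axes, z up.
- cup_right (a point): Centre of the mouth of the bearing cup on the block's -y side, just like the other.
- cover (a joint): Hinge of the dust cover, midway between the cups, axis along the block's x. 0: the cover stands straight up. +1.57: it lies flat on the right (-y) cup; -1.57: it lies flat on the left (+y) cup. It falls by its own weight to the side it leans to, and stops there.
- cover_hinge (a point): Point on the cover's hinge axis midway between the cups, 43.5 mm above the table. Its axes are the block's axes (x along the hinge, y from the right cup to the left cup).
- cover_knob (a point): Centre of the black ball knob, 18 mm in diameter, at the free end of the dust cover, 108 mm from the hinge axis. The cover is a round steel plate 62 mm across and 6 mm thick, centred 55 mm from the hinge; between plate and ball is a rod 8 mm thick. With the cover lying, the ball is 43.5 mm above the table, outside the covered cup, with free room under and beside it.
- mug: White mug with a handle, 76 mm wide, 95 mm high: a bystander. Origin under its centre.
- flat_brush: Long-handled brush lying on the table: a bystander.
- screwdriver: Screwdriver lying on the table: a bystander.
- spanner: Spanner lying on the table: a bystander.
- jar: Closed glass jar, 64 mm wide, 75 mm high: a bystander. Origin under its centre.
- can: Closed tall can, 66 mm wide, 150 mm high: a bystander. Origin under its centre.
- offcut: Upright aluminium bar offcut, 44 mm wide, 50 mm high: a bystander. Origin under its centre.
Not all that is in view belongs to the job. Leave any purple look-alike of the brush alone. Leave any pink look-alike of the part that bears cup_left alone.

How it is judged:
By the outcome, as a careful person would: the job done as asked, in the order asked, and still so for the second after the job is handed in, with the robot touching nothing.
It also fails if it takes over 72 s, if anything falls off the work surface, if the arm or the gripper's body presses on something with over 40 N, if the wrist force passes 120 N, or if a joint passes its speed limit or range.

### The arm

A 7-joint arm with a two-finger parallel gripper is mounted at the origin on the work surface. World frame = base frame: x ahead of the robot, y to its left, z up, the work surface at z = 0. Lengths are in m, angles in rad, forces in N, time in s.
With the tool pointing down it reaches from about 0.4 to 0.875 m from the base axis. Payload 19.3 kg.
Tool frame: the origin (TCP) lies at the very end of the fingers, on their centre line; the grasp point (between the pads) lies 19 mm behind it; z points along the fingers, y is the line along which they close (so a half turn about z gives the same grasp; the last joint's range is limited). The gripper opens to 85 mm and grips with 20 to 120 N. Pads are 22 mm wide; open, the fingers measure 114 mm over their backs; the gripper's body (76 mm by 85 mm) begins 54 mm behind the grasp point. The pads swing forward as they close: fully open they stand 13 mm farther back than shut.
Start: joints at [-1.324, 0.521, -0.036, 1.599, 0.021, 1.021, -0.113], TCP at [0.195, 0.594, 0.231] pointing down, gripper open.
Joint ranges: [-2.91, 2.91], [-0.3, 2.13], [-1.5, 1.42], [0.17, 2.43], [-1.26, 4.41], [0.16, 1.93], [-2.52, 2.52]. Speed limits (rad/s): [1.89, 1.89, 2.39, 2.39, 3.01, 3.01, 3.01].

### API

Orientations are given as [roll, pitch, yaw] about the fixed x, y, z axes, in that order (R = Rz(yaw) Ry(pitch) Rx(roll)).
In Python, from workcell import observe, grab_frame, job_done gives the robot as it stands.
- The arm moves only by the tool move_arm, never from a script. Its argument "plan" is a list that holds one entry, the list of rows, each a list of 7 numbers: the shift along the tool's x, y, z each as a share of 0.02 m, from -1 to 1, then the turn, a rotation vector about the tool's x, y, z each as a share of 6 degrees, from -1 to 1, then the opening, from -1 (shut) to 1 (fully open). A call has exactly 10 rows; each row shifts and turns the commanded pose from where the row before left it, along the tool's axes as they then stand; what a row does not reach is not made up. A row lasts 1/10 s, in which the tool goes at most 50 mm and 8.59 degrees, less where a joint would pass 70% of its speed; a pose out of reach is approached as far as the arm can. A call with a number of a shift or a turn outside -1 to 1 is refused whole. A call with a gripper value outside its range is refused whole. The fingers move at their own pace and stop on an object; "grip_force" is the grip in N (left out, the last holds). Time passes only in rows, so rows that do not move let the fingers close, or fill a call up. It gives the time, the measured TCP pose, the force, the opening and the grip force at its end, in the units of the state.
- observe(): the state, without advancing time (a new reading comes with each control period).
- grab_frame(name): name is "side" or "top" or "wrist"; returns a dict with "color" (420x560x3 uint8, red, green, blue), "intrinsics" (3x3 intrinsics, pixels), "position" and "orientation" of the camera in the world; the wrist camera has in their place "tool_from_camera" (4x4, takes a point from camera to tool coordinates, whose origin is the TCP and whose axes are the flange's). Camera axes: x right, y down, z forward; pixel columns grow to the right and rows downward; lengths in m; the calibration is good to about 2 mm. The wrist camera is an equidistant fisheye: a pixel r from the principal point sees the ray r / f radians off the axis. A picture is of the moment at which its call begins: read the wrist's pose just before it. There is no depth.
- job_done(): hands the job in; it is judged then, once.
The state is a dict: "clock": time; "qpos": joint angles; "qd": joint speeds; "joint_efforts": joint torques, N m; "position": TCP position; "tool_rot": TCP orientation; "force": force on the tool from outside, world axes, zero at the start; "moment": the same for the moment, N m; "grip_width": finger opening in m; "finger_force": force on a finger pad.
Only numpy, scipy, OpenCV 4.12 (cv2) and the standard library are available. Lean on these libraries where they do the work, as an engineer would, in place of code of your own. Each camera call takes 0.05 s, during which the arm holds its last target. There are 200 camera calls.

## Working session

There is one attempt and no reset: what is moved stays moved. The work goes in short steps, Python scripts to look and compute and a tool call to move; the robot and the scene stay as the last step left them, time stands still between calls to the robot, and variables do not carry over. Pictures are saved under pics/ and viewed, at most 10 in all, crops included, and the job is handed in when it is done.

Besides the shell and the picture viewer there is one more tool, called after "Call:" as a command line: name --argument value ..., lists and objects as JSON in quotes. move_arm: Moves the arm, as the interface text tells. Shift numbers are shares of 0.02 m and turn numbers shares of 6 degrees, none past 1 either way. Its arguments: {"type":"object","properties":{"plan":{"type":"array"},"grip_force":{"type":"number"}},"required":["plan"]}

```bash
mkdir -p pics; ls
python3 - <<'E'
from workcell import observe, grab_frame
import cv2,pickle
s=observe();print({k:s[k] for k in('clock','position','tool_rot','grip_width','force')})
for n in('top','side'):
    f=grab_frame(n);pickle.dump(f,open(n+'.pkl','wb'))
    cv2.imwrite(f'pics/{n}0.png',f['color'][:,:,::-1]);print(n,f['intrinsics'],f['position'],f['orientation'])
E
```

```text
pics
{'clock': 0.0, 'position': array([0.19461598, 0.59357878, 0.23072138]), 'tool_rot': array([-3.14048756e+00,  5.51877480e-05,  2.82479725e+00]), 'grip_width': 0.08495646638362597, 'force': array([-0.40971023, -0.24353344, -0.45556694])}
top [[461.81323675   0.         285.13269245]
 [  0.         461.81323675 214.67980021]
 [  0.           0.           1.        ]] [ 0.3170141  -0.01123725  1.31292714] [-2.97298131 -0.0132788  -1.55740702]
side [[430.56453822   0.         277.52164521]
 [  0.         430.56453822 212.45804548]
 [  0.           0.           1.        ]] [ 0.42204322 -1.09899189  0.81077995] [-2.14606268  0.01099522 -0.09177795]
```

View pics/top0.png

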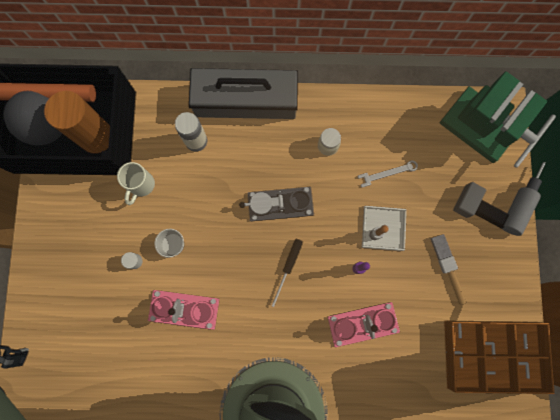

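View pics/side0.png

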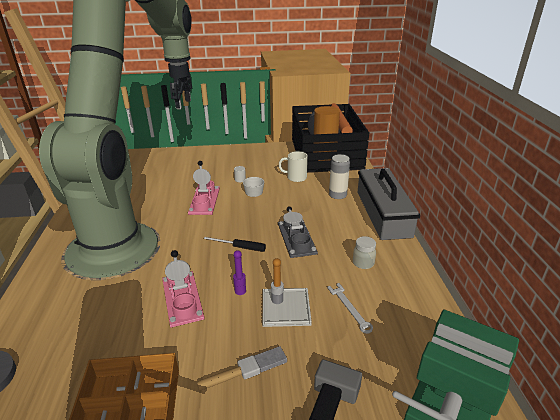

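The top view shows these candidates:
- **Brush:** the orange-handled one in the tray at (378,232). The purple look-alike is at (361,268), and the flat brush at (445,265) is a bystander.
- **Block:** the dark one at (280,203), with its cover on the left cup, knob at (242,205) and open cup at (299,202). The pink look-alikes are at (183,310) and (364,324).
- **Tin:** the open vessel at (169,243). The mug at (136,180) and the offcut at (131,261) are bystanders.

I'll check these choices in a close crop.

```bash
cat > h.py <<'E'
import numpy as np,cv2,pickle
from scipy.spatial.transform import Rotation as R
def ray(f,uv):
    K=f['intrinsics'];d=np.linalg.solve(K,np.array([uv[0],uv[1],1.]))
    o=np.asarray(f['orientation']);M=o if o.shape==(3,3) else R.from_euler('xyz',o).as_matrix()
    return np.asarray(f['position']),M@d
def onz(f,uv,z):
    p,d=ray(f,uv);return p+d*(z-p[2])/d[2]
def tri(f,u,g,v):
    p,d=ray(f,u);q,e=ray(g,v);d=d/np.linalg.norm(d);e=e/np.linalg.norm(e)
    A=np.stack([d,-e],1);t=np.linalg.lstsq(A,q-p,rcond=None)[0]
    a=p+d*t[0];b=q+e*t[1];return (a+b)/2,np.linalg.norm(a-b)
def load(n):return pickle.load(open(n+'.pkl','rb'))
E
python3 - <<'E'
from h import *
t=load('top');s=load('side')
a=cv2.resize(t['color'][180:270,140:410],None,fx=2.9,fy=2.9,interpolation=cv2.INTER_CUBIC)
b=cv2.resize(s['color'][160:330,190:330],None,fx=2,fy=2,interpolation=cv2.INTER_CUBIC)
im=np.zeros((600,790,3),np.uint8);im[:a.shape[0],:a.shape[1]]=a[:,:790];im[261:261+339,:280]=b[:339]
c=cv2.resize(s['color'][195:265,270:330],None,fx=4.8,fy=4.8,interpolation=cv2.INTER_CUBIC);im[261:261+336,285:285+288]=c
cv2.imwrite('pics/crop1.png',im[:,:,::-1])
for n,f in(('top',t),('side',s)):
    hsv=cv2.cvtColor(f['color'],cv2.COLOR_RGB2HSV)
    # orange handle
    m=cv2.inRange(hsv,(5,150,60),(16,255,255));k=cv2.connectedComponentsWithStats(m)
    print(n,'orange',[(x[:5].tolist(),c.round(1).tolist()) for x,c in zip(k[2],k[3]) if 25<x[4]<2000])
for nm,uv,z in(('tin',(169,243),.045),('cup',(299.5,202),.04),('knob',(242,205),.0435),('brush',(378,237),.0)):print(nm,onz(t,uv,z).round(3))
E
```

```text
top orange [([0, 0, 42, 2, 60], [23.6, 0.3]), ([47, 0, 47, 3, 118], [71.6, 0.9]), ([97, 0, 47, 4, 162], [121.7, 1.3]), ([148, 0, 47, 5, 206], [172.5, 1.9]), ([199, 0, 47, 6, 250], [222.8, 2.3]), ([250, 0, 47, 8, 311], [273.6, 2.9]), ([302, 0, 46, 8, 297], [324.3, 3.8]), ([352, 1, 48, 8, 263], [375.5, 4.9]), ([498, 0, 34, 1, 34], [514.5, 0.0]), ([537, 0, 23, 2, 41], [548.6, 0.5]), ([403, 2, 48, 8, 257], [426.8, 5.9]), ([453, 3, 49, 9, 316], [476.6, 6.9]), ([0, 5, 26, 6, 134], [11.3, 7.6]), ([26, 5, 49, 7, 267], [50.3, 8.3]), ([503, 4, 50, 8, 315], [527.7, 7.9]), ([77, 6, 47, 7, 254], [100.5, 9.3]), ([127, 7, 46, 7, 251], [150.3, 10.4]), ([553, 6, 7, 7, 29], [557.0, 9.5]), ([177, 8, 46, 7, 258], [198.8, 11.4]), ([227, 9, 44, 7, 261], [248.1, 12.4]), ([277, 10, 44, 7, 232], [298.3, 13.4]), ([325, 12, 45, 6, 206], [347.3, 14.5]), ([374, 13, 46, 6, 211], [395.6, 15.5]), ([0, 14, 10, 6, 43], [3.5, 17.0]), ([11, 14, 47, 7, 249], [34.1, 17.4]), ([59, 15, 47, 7, 253], [82.3, 18.4]), ([423, 14, 46, 6, 239], [445.3, 16.5]), ([472, 15, 46, 6, 237], [493.7, 17.5]), ([108, 16, 45, 7, 253], [130.2,
[... 11381 characters left out ...]
5, 288, 28, 42, 350], [508.7, 308.7]), ([513, 294, 32, 45, 385], [528.5, 315.7]), ([532, 299, 28, 44, 423], [547.0, 318.9]), ([473, 306, 16, 20, 107], [478.9, 316.7]), ([487, 312, 17, 20, 116], [493.6, 322.1]), ([503, 317, 30, 46, 323], [518.3, 340.3]), ([522, 325, 35, 50, 485], [539.0, 349.3]), ([544, 333, 16, 31, 212], [552.3, 346.7]), ([514, 351, 30, 47, 350], [528.5, 374.6]), ([532, 358, 28, 50, 427], [546.5, 381.0]), ([510, 363, 12, 22, 127], [515.5, 373.5]), ([555, 369, 5, 17, 49], [557.7, 377.2]), ([521, 381, 30, 39, 339], [534.2, 402.0]), ([542, 394, 18, 26, 201], [551.1, 407.8])]
tin [0.449 0.293 0.045]
cup [ 0.571 -0.065  0.04 ]
knob [0.559 0.096 0.044]
brush [ 0.48  -0.293  0.   ]
```

View pics/crop1.png

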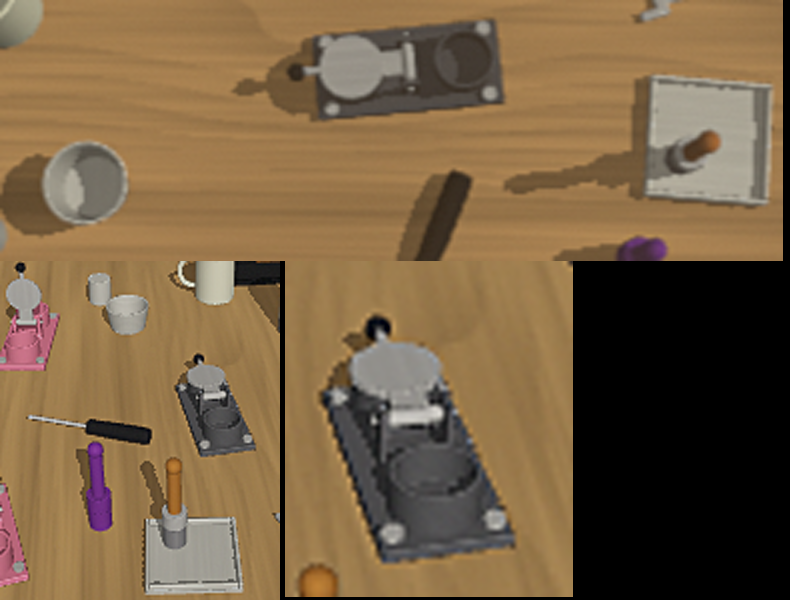

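The crop confirms the choices: the orange brush with a steel ferrule is in the tray, with its end ball at top (384.5,228.3) and side (277,262.5). The dark block has its cover on the +y cup, with the knob at top (242.4,204.8) and side (289.4,209), and the open cup rim at top (300.7,200). The tin rim is at top (169.7,242.8).

Run:
```python
from h import *
t=load('top');s=load('side')
for n,a,b in(('brush end .1315',(384.5,228.3),(277,262.5)),('knob .0435',(242.4,204.8),(289.4,209)),('cup .040',(300.7,200),(300.8,237.7)),('tin .045',(169.7,242.8),(253.7,180.7))):
    p,e=tri(t,a,s,b);print(n,p.round(4),round(e,4))
print('end on z',onz(t,(384.5,228.3),.1315),onz(s,(277,262.5),.1315))
print('knob on z',onz(t,(242.4,204.8),.0435),onz(s,(289.4,209),.0435))
print('cup on z',onz(t,(300.7,200),.04),onz(s,(300.8,237.7),.04))
print('tin on z',onz(t,(169.7,242.8),.045),onz(s,(253.7,180.7),.045))
c=[onz(t,(140+x/2.9,180+y/2.9),.014) for x,y in((651,77),(771,85),(767,203),(646,195))]
print('tray',np.round(c,3),np.mean(c,0))
c=[onz(t,(140+x/2.9,180+y/2.9),.010) for x,y in((313,38),(494,20),(502,103),(318,119))]
print('block',np.round(c,3),np.mean(c,0))
```

```text
brush end .1315 [ 0.4875 -0.2818  0.1327] 0.0021
knob .0435 [0.5611 0.0946 0.0446] 0.0036
cup .040 [ 0.577  -0.0683  0.0448] 0.003
tin .045 [0.4515 0.2895 0.0516] 0.0048
end on z [ 0.48658543 -0.28204115  0.1315    ] [ 0.48861545 -0.28017246  0.1315    ]
knob on z [0.55947307 0.09462108 0.0435    ] [0.56317841 0.09687943 0.0435    ]
cup on z [ 0.57649373 -0.06846318  0.04      ] [ 0.57951201 -0.06134714  0.04      ]
tin on z [0.44974565 0.29091464 0.045     ] [0.45417716 0.30210948 0.045     ]
tray [[ 0.566 -0.253  0.014]
 [ 0.559 -0.372  0.014]
 [ 0.442 -0.364  0.014]
 [ 0.448 -0.246  0.014]] [ 0.50395426 -0.3087128   0.014     ]
block [[ 0.6    0.082  0.01 ]
 [ 0.622 -0.097  0.01 ]
 [ 0.538 -0.106  0.01 ]
 [ 0.519  0.075  0.01 ]] [ 0.56977419 -0.01131551  0.01      ]
```

```bash
cat > plan.py <<'E'
# usage: plan.py grip n x y z yaw [n x y z yaw ...]: rows for straight legs from the measured pose, tool pointing down
import sys,numpy as np
from scipy.spatial.transform import Rotation as R
from workcell import observe
s=observe();p=np.array(s['position']);M=R.from_euler('xyz',s['tool_rot'])
a=[float(v) for v in sys.argv[1:]];g=a[0];rows=[]
for i in range(1,len(a),5):
    n=int(a[i]);q=np.array(a[i+1:i+4]);T=R.from_euler('xyz',[np.pi,0,a[i+4]])
    w=(M.inv()*T).as_rotvec();d=(q-p)/n
    for k in range(n):
        Mk=M*R.from_rotvec(w*k/n)
        rows.append(np.r_[Mk.inv().apply(d)/.02,np.degrees(w/n)/6])
    p=q;M=T
rows=np.round(rows,2)+0.
if abs(rows).max()>1:print('TOO BIG',abs(rows).max(0))
print('at',s['position'].round(4),s['tool_rot'].round(3),'clk',round(s['clock'],2),'w',round(s['grip_width'],4))
for i,r in enumerate(rows):
    if i%10==0:print()
    if i and i%10 and (r==rows[i-1]).all():print('same',end=' ')
    else:print([float(v) for v in r]+[g])
E
python3 plan.py 1 20 0.46 0.33 0.26 1.682 30 0.487 -0.2 0.26 1.682 10 0.487 -0.282 0.20 1.682
```

```text
at [0.1946 0.5936 0.2308] [-3.141  0.     2.825] clk 0.1 w 0.0858

[-0.84, -0.42, -0.07, 0.0, 0.0, 0.55, 1.0]
[-0.86, -0.37, -0.07, 0.0, 0.0, 0.55, 1.0]
[-0.88, -0.32, -0.07, 0.0, 0.0, 0.55, 1.0]
[-0.89, -0.27, -0.07, 0.0, 0.0, 0.55, 1.0]
[-0.91, -0.22, -0.07, 0.0, 0.0, 0.55, 1.0]
[-0.92, -0.17, -0.07, 0.0, 0.0, 0.55, 1.0]
[-0.93, -0.11, -0.07, 0.0, 0.0, 0.55, 1.0]
[-0.93, -0.06, -0.07, 0.0, 0.0, 0.55, 1.0]
[-0.94, -0.01, -0.07, 0.0, 0.0, 0.55, 1.0]
[-0.93, 0.05, -0.07, 0.0, 0.0, 0.55, 1.0]

[-0.93, 0.1, -0.07, 0.0, 0.0, 0.55, 1.0]
[-0.92, 0.15, -0.07, 0.0, 0.0, 0.55, 1.0]
[-0.91, 0.2, -0.07, 0.0, 0.0, 0.55, 1.0]
[-0.9, 0.26, -0.07, 0.0, 0.0, 0.55, 1.0]
[-0.88, 0.31, -0.07, 0.0, 0.0, 0.55, 1.0]
[-0.86, 0.36, -0.07, 0.0, 0.0, 0.55, 1.0]
[-0.84, 0.41, -0.07, 0.0, 0.0, 0.55, 1.0]
[-0.82, 0.45, -0.07, 0.0, 0.0, 0.55, 1.0]
[-0.79, 0.5, -0.07, 0.0, 0.0, 0.55, 1.0]
[-0.76, 0.54, -0.07, 0.0, 0.0, 0.55, 1.0]

[-0.88, -0.05, 0.0, 0.0, 0.0, 0.0, 1.0]
same same same same same same same same same 
[-0.88, -0.05, 0.0, 0.0, 0.0, 0.0, 1.0]
same same same same same same same same same 
[-0.88, -0.05, 0.0, 0.0, 0.0, 0.0, 1.0]
same same same same same same same same same 
[-0.41, -0.05, 0.3, 0.0, 0.0, 0.0, 1.0]
same same same same same same same same same
```

Call:
move_arm --plan '[[[-0.84,-0.42,-0.07,0,0,0.55,1],[-0.86,-0.37,-0.07,0,0,0.55,1],[-0.88,-0.32,-0.07,0,0,0.55,1],[-0.89,-0.27,-0.07,0,0,0.55,1],[-0.91,-0.22,-0.07,0,0,0.55,1],[-0.92,-0.17,-0.07,0,0,0.55,1],[-0.93,-0.11,-0.07,0,0,0.55,1],[-0.93,-0.06,-0.07,0,0,0.55,1],[-0.94,-0.01,-0.07,0,0,0.55,1],[-0.93,0.05,-0.07,0,0,0.55,1]]]'

```text
clock: 1.1
position: [0.3284, 0.4607, 0.2454]
tool_rot: [-3.142, 0.0, 2.244]
force: [0.4, -0.7, 0.2]
grip_width: 0.0854
finger_force: 0.0
```

Call:
move_arm --plan '[[[-0.93,0.1,-0.07,0,0,0.55,1],[-0.92,0.15,-0.07,0,0,0.55,1],[-0.91,0.2,-0.07,0,0,0.55,1],[-0.9,0.26,-0.07,0,0,0.55,1],[-0.88,0.31,-0.07,0,0,0.55,1],[-0.86,0.36,-0.07,0,0,0.55,1],[-0.84,0.41,-0.07,0,0,0.55,1],[-0.82,0.45,-0.07,0,0,0.55,1],[-0.79,0.5,-0.07,0,0,0.55,1],[-0.76,0.54,-0.07,0,0,0.55,1]]]'

```text
clock: 2.1
position: [0.4601, 0.3284, 0.2594]
tool_rot: [3.142, -0.0, 1.668]
force: [-0.1, -0.1, -0.9]
grip_width: 0.0851
finger_force: 0.0
```

Call:
move_arm --plan '[[[-0.88,-0.05,0,0,0,0,1],[-0.88,-0.05,0,0,0,0,1],[-0.88,-0.05,0,0,0,0,1],[-0.88,-0.05,0,0,0,0,1],[-0.88,-0.05,0,0,0,0,1],[-0.88,-0.05,0,0,0,0,1],[-0.88,-0.05,0,0,0,0,1],[-0.88,-0.05,0,0,0,0,1],[-0.88,-0.05,0,0,0,0,1],[-0.88,-0.05,0,0,0,0,1]]]'

```text
clock: 3.1
position: [0.4669, 0.1519, 0.2593]
tool_rot: [3.142, -0.0, 1.673]
force: [1.1, 0.4, -0.6]
grip_width: 0.0854
finger_force: 0.0
```

Call:
move_arm --plan '[[[-0.88,-0.05,0,0,0,0,1],[-0.88,-0.05,0,0,0,0,1],[-0.88,-0.05,0,0,0,0,1],[-0.88,-0.05,0,0,0,0,1],[-0.88,-0.05,0,0,0,0,1],[-0.88,-0.05,0,0,0,0,1],[-0.88,-0.05,0,0,0,0,1],[-0.88,-0.05,0,0,0,0,1],[-0.88,-0.05,0,0,0,0,1],[-0.88,-0.05,0,0,0,0,1]]]'

```text
clock: 4.1
position: [0.4746, -0.0241, 0.2594]
tool_rot: [3.141, -0.0, 1.673]
force: [-0.0, 0.1, -0.0]
grip_width: 0.0854
finger_force: 0.0
```

Call:
move_arm --plan '[[[-0.88,-0.05,0,0,0,0,1],[-0.88,-0.05,0,0,0,0,1],[-0.88,-0.05,0,0,0,0,1],[-0.88,-0.05,0,0,0,0,1],[-0.88,-0.05,0,0,0,0,1],[-0.88,-0.05,0,0,0,0,1],[-0.88,-0.05,0,0,0,0,1],[-0.88,-0.05,0,0,0,0,1],[-0.5,0,0,0,0,0,1],[0,0,0,0,0,0,1]]]'

```text
clock: 5.1
position: [0.482, -0.1749, 0.2593]
tool_rot: [-3.142, 0.0, 1.671]
force: [-0.3, -0.6, -0.1]
grip_width: 0.0857
finger_force: 0.0
```

```bash
cat > wr.py <<'E'
from h import *
from workcell import observe,grab_frame
def shot():
    s=observe();f=grab_frame('wrist')
    T=np.eye(4);T[:3,:3]=R.from_euler('xyz',s['tool_rot']).as_matrix();T[:3,3]=s['position']
    f['W']=T@f['tool_from_camera'];return f
def proj(f,p):
    c=np.linalg.inv(f['W'])@np.r_[p,1];K=f['intrinsics'];r=np.hypot(c[0],c[1]);th=np.arctan2(r,c[2])
    return K[0,2]+K[0,0]*th*c[0]/r,K[1,2]+K[1,1]*th*c[1]/r
def wonz(f,uv,z):
    K=f['intrinsics'];x=(uv[0]-K[0,2])/K[0,0];y=(uv[1]-K[1,2])/K[1,1];th=np.hypot(x,y)
    d=f['W'][:3,:3]@np.array([np.sin(th)*x/th,np.sin(th)*y/th,np.cos(th)]);o=f['W'][:3,3];return o+d*(z-o[2])/d[2]
E
python3 - <<'E'
from wr import *
f=shot();pickle.dump(f,open('w1.pkl','wb'));im=f['color'].copy()
for p in((.487,-.282,.142),(.5765,-.067,.04),(.487,-.282,.059)):
    u=proj(f,p);print(np.round(u,1));cv2.drawMarker(im,(int(u[0]),int(u[1])),(0,0,255),0,8)
cv2.imwrite('pics/w1.png',im[:,:,::-1])
E
```

```text
[276.9 307.1]
[376.5  91.3]
[277.9 266.2]
```

View pics/w1.png

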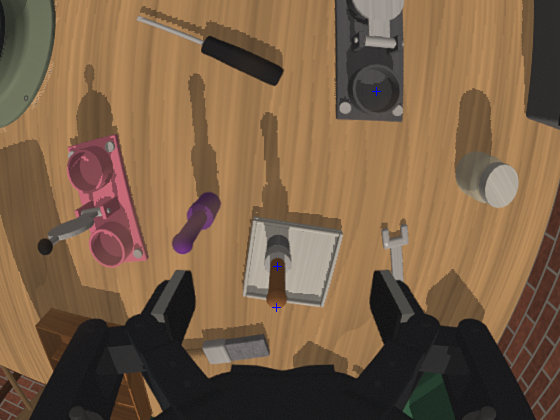

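The wrist view bears the measurements out: the brush handle is at (277,298), on its marker, and the cup mouth is centred at (376,91), also on its marker. I'll grip the brush now.

```bash
python3 plan.py 1 10 0.487 -0.282 0.18 1.682 8 0.487 -0.282 0.084 1.682
```

```text
at [ 0.4821 -0.1738  0.2592] [-3.141 -0.     1.672] clk 5.15 w 0.0853

[-0.54, -0.03, 0.4, 0.0, 0.0, -0.01, 1.0]
same same same same same same same same [-0.54, -0.04, 0.4, 0.0, 0.0, -0.01, 1.0]

[0.0, 0.0, 0.6, 0.0, 0.0, 0.0, 1.0]
same same same same same same same
```

Call:
move_arm --plan '[[[-0.54,-0.03,0.4,0,0,0,1],[-0.54,-0.03,0.4,0,0,0,1],[-0.54,-0.03,0.4,0,0,0,1],[-0.54,-0.03,0.4,0,0,0,1],[-0.54,-0.03,0.4,0,0,0,1],[-0.54,-0.03,0.4,0,0,0,1],[-0.54,-0.03,0.4,0,0,0,1],[-0.54,-0.03,0.4,0,0,0,1],[-0.54,-0.03,0.4,0,0,0,1],[-0.54,-0.03,0.4,0,0,0,1]]]'

```text
clock: 6.15
position: [0.4874, -0.2825, 0.1786]
tool_rot: [-3.142, 0.0, 1.673]
force: [0.4, -0.4, 0.3]
grip_width: 0.0853
finger_force: 0.0
```

Call:
move_arm --plan '[[[0,0,0.6,0,0,0,1],[0,0,0.6,0,0,0,1],[0,0,0.6,0,0,0,1],[0,0,0.6,0,0,0,1],[0,0,0.6,0,0,0,1],[0,0,0.6,0,0,0,1],[0,0,0.6,0,0,0,1],[0,0,0.6,0,0,0,1],[0,0,0,0,0,0,1],[0,0,0,0,0,0,1]]]'

```text
clock: 7.15
position: [0.4873, -0.2817, 0.0832]
tool_rot: [-3.141, -0.0, 1.673]
force: [0.2, -0.3, 0.3]
grip_width: 0.0857
finger_force: 0.0
```

Call:
move_arm --plan '[[[0,0,0,0,0,0,-1],[0,0,0,0,0,0,-1],[0,0,0,0,0,0,-1],[0,0,0,0,0,0,-1],[0,0,0,0,0,0,-1],[0,0,0,0,0,0,-1],[0,0,0,0,0,0,-1],[0,0,0,0,0,0,-1],[0,0,0,0,0,0,-1],[0,0,0,0,0,0,-1]]]' --grip_force 40

```text
clock: 8.15
position: [0.4875, -0.2817, 0.0835]
tool_rot: [3.141, 0.0, 1.673]
force: [-0.9, 1.1, 6.2]
grip_width: 0.0171
finger_force: 38.8
```

```bash
python3 plan.py -1 10 0.487 -0.282 0.19 1.682 30 0.4505 0.29 0.19 1.682
```

```text
at [ 0.4875 -0.2817  0.0835] [3.141 0.    1.673] clk 8.15 w 0.0171

[0.0, 0.0, -0.53, 0.0, 0.0, -0.01, -1.0]
same same same same same same same same same 
[0.95, 0.05, 0.0, 0.0, 0.0, 0.0, -1.0]
same same same same same same same same same 
[0.95, 0.05, 0.0, 0.0, 0.0, 0.0, -1.0]
same same same same same same same same same 
[0.95, 0.05, 0.0, 0.0, 0.0, 0.0, -1.0]
same same same same same same same same same
```

Call:
move_arm --plan '[[[0,0,-0.53,0,0,0,-1],[0,0,-0.53,0,0,0,-1],[0,0,-0.53,0,0,0,-1],[0,0,-0.53,0,0,0,-1],[0,0,-0.53,0,0,0,-1],[0,0,-0.53,0,0,0,-1],[0,0,-0.53,0,0,0,-1],[0,0,-0.53,0,0,0,-1],[0,0,-0.53,0,0,0,-1],[0,0,-0.53,0,0,0,-1]]]'

```text
clock: 9.15
position: [0.4874, -0.2816, 0.1902]
tool_rot: [-3.142, 0.0, 1.673]
force: [-0.1, 0.3, -0.7]
grip_width: 0.0172
finger_force: 39.1
```

Call:
move_arm --plan '[[[0.5,0.03,0,0,0,0,-1],[0.95,0.05,0,0,0,0,-1],[0.95,0.05,0,0,0,0,-1],[0.95,0.05,0,0,0,0,-1],[0.95,0.05,0,0,0,0,-1],[0.95,0.05,0,0,0,0,-1],[0.95,0.05,0,0,0,0,-1],[0.95,0.05,0,0,0,0,-1],[0.95,0.05,0,0,0,0,-1],[0.95,0.05,0,0,0,0,-1]]]'

```text
clock: 10.15
position: [0.478, -0.099, 0.189]
tool_rot: [-3.141, -0.0, 1.673]
force: [0.9, -0.4, -1.4]
grip_width: 0.0171
finger_force: 39.1
```

Call:
move_arm --plan '[[[0.95,0.05,0,0,0,0,-1],[0.95,0.05,0,0,0,0,-1],[0.95,0.05,0,0,0,0,-1],[0.95,0.05,0,0,0,0,-1],[0.95,0.05,0,0,0,0,-1],[0.95,0.05,0,0,0,0,-1],[0.95,0.05,0,0,0,0,-1],[0.95,0.05,0,0,0,0,-1],[0.95,0.05,0,0,0,0,-1],[0.95,0.05,0,0,0,0,-1]]]'

```text
clock: 11.15
position: [0.4684, 0.0908, 0.189]
tool_rot: [-3.141, -0.0, 1.673]
force: [-0.3, 0.0, -0.4]
grip_width: 0.017
finger_force: 39.1
```

Call:
move_arm --plan '[[[0.95,0.05,0,0,0,0,-1],[0.95,0.05,0,0,0,0,-1],[0.95,0.05,0,0,0,0,-1],[0.95,0.05,0,0,0,0,-1],[0.95,0.05,0,0,0,0,-1],[0.95,0.05,0,0,0,0,-1],[0.95,0.05,0,0,0,0,-1],[0.95,0.05,0,0,0,0,-1],[0.95,0.05,0,0,0,0,-1],[0.5,0.03,0,0,0,0,-1]]]'

```text
clock: 12.15
position: [0.4592, 0.2723, 0.1889]
tool_rot: [-3.141, -0.0, 1.675]
force: [-0.8, -0.1, -1.1]
grip_width: 0.0167
finger_force: 39.1
```

Run:
```python
from wr import *
s=observe();print(s['position'],s['grip_width'],s['force'])
w=shot();f=grab_frame('side');pickle.dump(f,open('s2.pkl','wb'))
a=cv2.resize(f['color'][110:250,180:330],None,fx=2.6,fy=2.6,interpolation=cv2.INTER_CUBIC)
b=w['color'];im=np.zeros((420,800,3),np.uint8);im[:364,:390]=a;
for p in((.4505,.29,.045),):
    u=proj(w,p);print(u);cv2.drawMarker(b,(int(u[0]),int(u[1])),(0,0,255),0,8)
im[:,395:]=b[:,80:485];cv2.imwrite('pics/t2.png',im[:,:,::-1])
```

```text
[0.45919382 0.2723097  0.18888419] 0.016691844130566624 [-0.80480739 -0.06343574 -1.09860533]
(np.float64(275.31617620100656), np.float64(173.7826327947081))
```

View pics/t2.png

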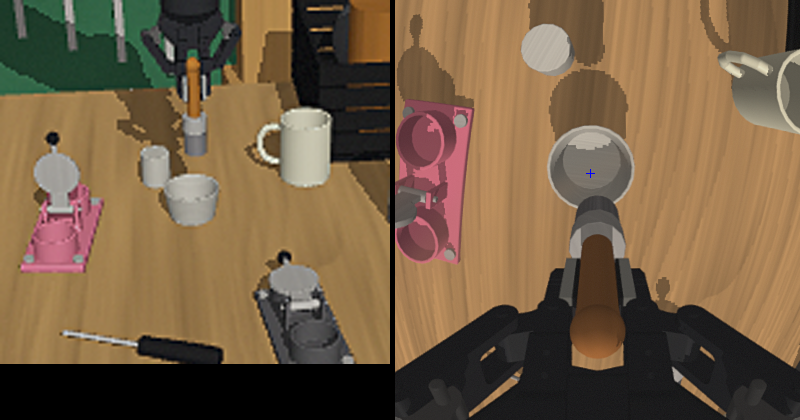

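The brush is held upright, and the tin's rim is centred at wrist pixel (276,168), about 6 px from the predicted spot. I'll refine the tin position with that.

```bash
python3 - <<'E'
from wr import *
w=shot();print('tin rim',wonz(w,(276,168),.045).round(4))
g=cv2.cvtColor(w['color'],cv2.COLOR_RGB2HSV)
for z,uv in((.110,(281,200)),): print('tip~',wonz(w,uv,z).round(4))
E
python3 plan.py -1 8 0.451 0.292 0.15 1.682 10 0.451 0.292 0.089 1.682
```

```text
tin rim [0.4509 0.2947 0.045 ]
tip~ [0.4566 0.2856 0.11  ]
at [0.4598 0.2704 0.189 ] [-3.141e+00  1.000e-03  1.674e+00] clk 12.3 w 0.017

[0.14, -0.04, 0.24, 0.0, 0.0, -0.01, -1.0]
same same same same same same same [0.0, 0.0, 0.3, 0.0, 0.0, 0.0, -1.0]
same 
[0.0, 0.0, 0.3, 0.0, 0.0, 0.0, -1.0]
same same same same same same same
```

Call:
move_arm --plan '[[[0.13,-0.05,0.24,0,0,0,-1],[0.13,-0.05,0.24,0,0,0,-1],[0.13,-0.05,0.24,0,0,0,-1],[0.13,-0.05,0.24,0,0,0,-1],[0.13,-0.05,0.24,0,0,0,-1],[0.13,-0.05,0.24,0,0,0,-1],[0.13,-0.05,0.24,0,0,0,-1],[0.13,-0.05,0.24,0,0,0,-1],[0,0,0.3,0,0,0,-1],[0,0,0.3,0,0,0,-1]]]'

```text
clock: 13.3
position: [0.4501, 0.2904, 0.1384]
tool_rot: [-3.142, 0.0, 1.673]
force: [-0.8, 0.1, -1.7]
grip_width: 0.0173
finger_force: 39.1
```

Call:
move_arm --plan '[[[0,0,0.3,0,0,0,-1],[0,0,0.3,0,0,0,-1],[0,0,0.3,0,0,0,-1],[0,0,0.3,0,0,0,-1],[0,0,0.3,0,0,0,-1],[0,0,0.3,0,0,0,-1],[0,0,0.3,0,0,0,-1],[0,0,0.3,0,0,0,-1],[0,0,0,0,0,0,-1],[0,0,0,0,0,0,-1]]]'

```text
clock: 14.3
position: [0.4502, 0.2903, 0.0909]
tool_rot: [-3.142, 0.0, 1.673]
force: [-0.2, -0.3, -1.6]
grip_width: 0.0173
finger_force: 39.1
```

```bash
python3 plan.py -1 10 0.452 0.291 0.19 1.682 20 0.577 -0.067 0.19 1.682; python3 -c "
from workcell import observe
s=observe();print(s['force'],s['position'])"
```

```text
at [0.4502 0.2903 0.0909] [-3.142  0.     1.673] clk 14.3 w 0.0173

[0.0, 0.01, -0.5, 0.0, 0.0, -0.01, -1.0]
same same same same same same same same same 
[-0.92, 0.21, 0.0, 0.0, 0.0, 0.0, -1.0]
same same same same same same same same same 
[-0.92, 0.21, 0.0, 0.0, 0.0, 0.0, -1.0]
same same same same same same same same same [-0.20269873 -0.26524559 -1.58315685] [0.45019464 0.29028305 0.09085423]
```

Call:
move_arm --plan '[[[0,0,-0.5,0,0,0,-1],[0,0,-0.5,0,0,0,-1],[0,0,-0.5,0,0,0,-1],[0,0,-0.5,0,0,0,-1],[0,0,-0.5,0,0,0,-1],[0,0,-0.5,0,0,0,-1],[0,0,-0.5,0,0,0,-1],[0,0,-0.5,0,0,0,-1],[0,0,-0.5,0,0,0,-1],[0,0,-0.5,0,0,0,-1]]]'

```text
clock: 15.3
position: [0.4501, 0.2903, 0.1917]
tool_rot: [-3.142, 0.0, 1.673]
force: [-0.3, 0.3, 0.3]
grip_width: 0.0168
finger_force: 39.1
```

Call:
move_arm --plan '[[[-0.6,0.14,0,0,0,0,-1],[-0.92,0.21,0,0,0,0,-1],[-0.92,0.21,0,0,0,0,-1],[-0.92,0.21,0,0,0,0,-1],[-0.92,0.21,0,0,0,0,-1],[-0.92,0.21,0,0,0,0,-1],[-0.92,0.21,0,0,0,0,-1],[-0.92,0.21,0,0,0,0,-1],[-0.92,0.21,0,0,0,0,-1],[-0.92,0.21,0,0,0,0,-1]]]'

```text
clock: 16.3
position: [0.5087, 0.1161, 0.1907]
tool_rot: [-3.141, 0.0, 1.672]
force: [0.1, -0.2, -0.8]
grip_width: 0.0171
finger_force: 39.1
```

Call:
move_arm --plan '[[[-0.92,0.21,0,0,0,0,-1],[-0.92,0.21,0,0,0,0,-1],[-0.92,0.21,0,0,0,0,-1],[-0.92,0.21,0,0,0,0,-1],[-0.92,0.21,0,0,0,0,-1],[-0.92,0.21,0,0,0,0,-1],[-0.92,0.21,0,0,0,0,-1],[-0.5,0.12,0,0,0,0,-1],[0,0,0,0,0,0,-1],[0,0,0,0,0,0,-1]]]'

```text
clock: 17.3
position: [0.5541, -0.0166, 0.1907]
tool_rot: [-3.141, -0.0, 1.673]
force: [0.6, -0.6, -0.1]
grip_width: 0.0167
finger_force: 39.1
```

```bash
python3 - <<'E'
from wr import *
w=shot();b=w['color'].copy();pickle.dump(w,open('w3.pkl','wb'))
for p in((.5765,-.067,.04),(.559,.095,.0435)):
    u=proj(w,p);print(u);cv2.drawMarker(b,(int(u[0]),int(u[1])),(0,0,255),0,8)
im=cv2.resize(b[60:330,160:420],None,fx=2.2,fy=2.2,interpolation=cv2.INTER_CUBIC)
cv2.imwrite('pics/w3.png',im[:,:,::-1])
E
python3 plan.py -1 8 0.5765 -0.067 0.15 1.682 10 0.5765 -0.067 0.096 1.682
```

```text
(np.float64(300.1267146787702), np.float64(242.42780227348402))
(np.float64(301.5679865246971), np.float64(70.9266012833381))
at [ 0.5541 -0.0162  0.1908] [-3.141 -0.     1.674] clk 17.35 w 0.0168

[-0.33, 0.11, 0.25, 0.0, 0.0, -0.01, -1.0]
same same same same [-0.33, 0.1, 0.25, 0.0, 0.0, -0.01, -1.0]
same same [0.0, 0.0, 0.27, 0.0, 0.0, 0.0, -1.0]
same 
[0.0, 0.0, 0.27, 0.0, 0.0, 0.0, -1.0]
same same same same same same same
```

View pics/w3.png

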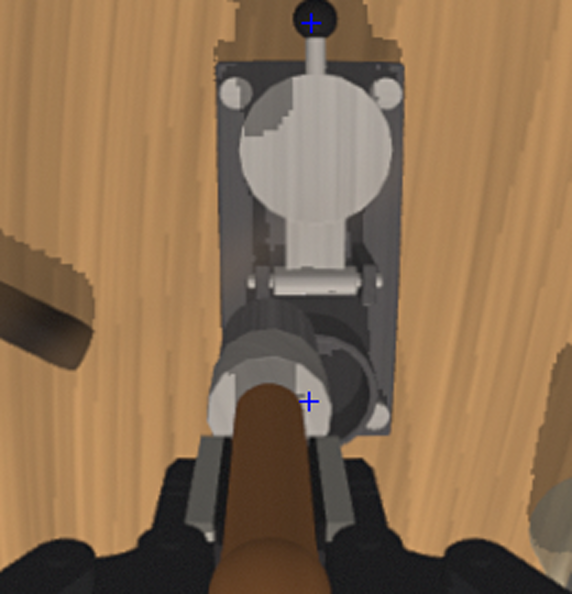

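Run:
```python
from wr import *
w=load('w3');c=lambda x,y:(160+x/2.2,60+y/2.2)
k=wonz(w,c(315,18.5),.0435);h=wonz(w,c(316,281),.0455);p=wonz(w,c(315.5,148),.0465)
print('knob',k.round(4),'hinge',h.round(4),'plate',p.round(4),np.linalg.norm((k-h)[:2]),np.linalg.norm((k-p)[:2]))
d=(k-h)[:2];d/=np.linalg.norm(d);print('yaw',np.arctan2(-d[0],d[1]),'cup from knob',k[:2]-.163*d,'from hinge',h[:2]-.055*d)
r=wonz(w,c(378,395),.04);print('cup right edge',r.round(4),'bottom',wonz(w,c(340,441),.04).round(4))
```

```text
knob [0.5602 0.0974 0.0435] hinge [ 0.5725 -0.0095  0.0455] plate [0.5658 0.0454 0.0465] 0.10766598957933914 0.05230842561911976
yaw 0.11500412447090184 cup from knob [ 0.57886191 -0.0645067 ] from hinge [ 0.57882358 -0.06417489]
cup right edge [ 0.6076 -0.0609  0.04  ] bottom [ 0.5937 -0.0858  0.04  ]
```

The wrist view shows the knob at crop (315,18) and the hinge at crop (316,281). They come out 107.7 mm apart against the given 108, so the cup is at (0.578,-0.065).

Call:
move_arm --plan '[[[-0.32,0.12,0.25,0,0,0,-1],[-0.32,0.12,0.25,0,0,0,-1],[-0.32,0.12,0.25,0,0,0,-1],[-0.32,0.12,0.25,0,0,0,-1],[-0.32,0.12,0.25,0,0,0,-1],[-0.32,0.12,0.25,0,0,0,-1],[-0.32,0.12,0.25,0,0,0,-1],[-0.32,0.12,0.25,0,0,0,-1],[0,0,0,0,0,0,-1],[0,0,0,0,0,0,-1]]]'

```text
clock: 18.35
position: [0.5787, -0.0661, 0.1508]
tool_rot: [-3.141, -0.0, 1.673]
force: [-0.5, 0.1, -0.2]
grip_width: 0.017
finger_force: 39.1
```

Run:
```python
from wr import *
f=grab_frame('side');w=shot();b=cv2.resize(f['color'][150:260,250:350],None,fx=4,fy=4,interpolation=cv2.INTER_CUBIC)
a=cv2.resize(w['color'][150:300,190:390],None,fx=1.95,fy=1.95,interpolation=cv2.INTER_CUBIC)
im=np.zeros((440,800,3),np.uint8);im[:,:400]=b;im[:a.shape[0],405:405+390]=a;cv2.imwrite('pics/s4.png',im[:,:,::-1])
s=observe();print(s['position'],s['force'])
```

```text
[ 0.57872971 -0.06568459  0.15106884] [ 0.40574933 -0.71583055 -0.69790834]
```

View pics/s4.png

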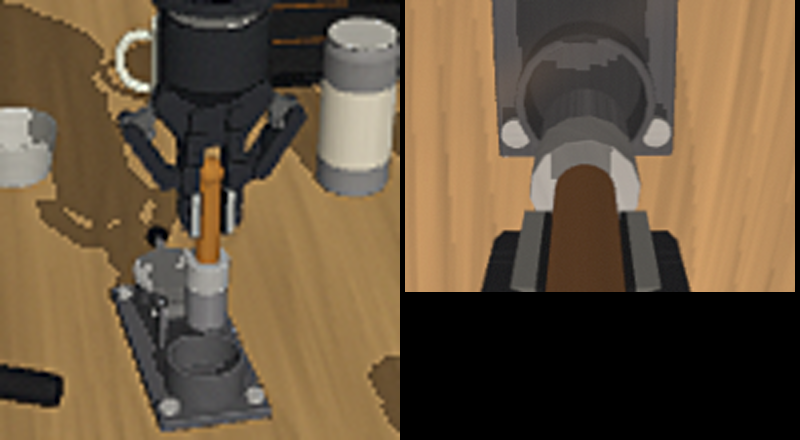

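The brush stands straight over the open cup: in the left panel its column is 207 and the cup's is 205. Next I'll lower it, check, and lift.

Call:
move_arm --plan '[[[0,0,0.27,0,0,0,-1],[0,0,0.27,0,0,0,-1],[0,0,0.27,0,0,0,-1],[0,0,0.27,0,0,0,-1],[0,0,0.27,0,0,0,-1],[0,0,0.27,0,0,0,-1],[0,0,0.27,0,0,0,-1],[0,0,0.27,0,0,0,-1],[0,0,0.27,0,0,0,-1],[0,0,0.27,0,0,0,-1]]]'

```text
clock: 19.45
position: [0.5787, -0.066, 0.0965]
tool_rot: [3.142, 0.0, 1.673]
force: [-0.2, 0.3, -0.5]
grip_width: 0.0169
finger_force: 39.1
```

Call:
move_arm --plan '[[[0,0,0.05,0,0,0,-1],[0,0,0,0,0,0,-1],[0,0,0,0,0,0,-1],[0,0,0,0,0,0,-1],[0,0,-0.5,0,0,0,-1],[0,0,-0.8,0,0,0,-1],[0,0,-0.8,0,0,0,-1],[0,0,-0.8,0,0,0,-1],[0,0,-0.8,0,0,0,-1],[0,0,-0.8,0,0,0,-1]]]'

```text
clock: 20.45
position: [0.5787, -0.066, 0.1875]
tool_rot: [3.141, 0.0, 1.673]
force: [-0.0, 0.5, -2.2]
grip_width: 0.0173
finger_force: 39.1
```

```bash
python3 plan.py -1 20 0.489 -0.285 0.15 1.682 10 0.489 -0.285 0.085 1.682
```

```text
at [ 0.5787 -0.066   0.1875] [3.141 0.    1.673] clk 20.45 w 0.0173

[-0.52, -0.28, 0.09, 0.0, 0.0, 0.0, -1.0]
same same same same same same same same same 
[-0.52, -0.28, 0.09, 0.0, 0.0, 0.0, -1.0]
same same same same same same same same same 
[0.0, 0.0, 0.32, 0.0, 0.0, 0.0, -1.0]
same same same same same same same same same
```

Call:
move_arm --plan '[[[-0.55,-0.27,0.09,0,0,0,-1],[-0.55,-0.27,0.09,0,0,0,-1],[-0.55,-0.27,0.09,0,0,0,-1],[-0.55,-0.27,0.09,0,0,0,-1],[-0.55,-0.27,0.09,0,0,0,-1],[-0.55,-0.27,0.09,0,0,0,-1],[-0.55,-0.27,0.09,0,0,0,-1],[-0.55,-0.27,0.09,0,0,0,-1],[-0.55,-0.27,0.09,0,0,0,-1],[-0.55,-0.27,0.09,0,0,0,-1]]]'

```text
clock: 21.45
position: [0.5358, -0.1819, 0.1678]
tool_rot: [3.142, 0.0, 1.673]
force: [0.0, 0.1, -0.9]
grip_width: 0.0174
finger_force: 39.1
```

Call:
move_arm --plan '[[[-0.55,-0.27,0.09,0,0,0,-1],[-0.55,-0.27,0.09,0,0,0,-1],[-0.55,-0.27,0.09,0,0,0,-1],[-0.55,-0.27,0.09,0,0,0,-1],[-0.55,-0.27,0.09,0,0,0,-1],[-0.55,-0.27,0.09,0,0,0,-1],[-0.55,-0.27,0.09,0,0,0,-1],[-0.55,-0.27,0.09,0,0,0,-1],[-0.55,-0.27,0.09,0,0,0,-1],[-0.55,-0.27,0.09,0,0,0,-1]]]'

```text
clock: 22.45
position: [0.4933, -0.2968, 0.1498]
tool_rot: [3.142, 0.0, 1.673]
force: [0.3, -0.0, -1.1]
grip_width: 0.0172
finger_force: 39.1
```

Call:
move_arm --plan '[[[0,0,0.4,0,0,0,-1],[0,0,0.4,0,0,0,-1],[0,0,0.4,0,0,0,-1],[0,0,0.4,0,0,0,-1],[0,0,0.4,0,0,0,-1],[0,0,0.4,0,0,0,-1],[0,0,0.2,0,0,0,-1],[0,0,0.2,0,0,0,-1],[0,0,0,0,0,0,-1],[0,0,0,0,0,0,-1]]]'

```text
clock: 23.45
position: [0.4937, -0.2959, 0.0941]
tool_rot: [3.141, 0.0, 1.673]
force: [0.6, -0.8, -2.0]
grip_width: 0.0171
finger_force: 39.1
```

Call:
move_arm --plan '[[[0,0,0.12,0,0,0,-1],[0,0,0.1,0,0,0,-1],[0,0,0.1,0,0,0,-1],[0,0,0.08,0,0,0,-1],[0,0,0.06,0,0,0,-1],[0,0,0,0,0,0,-1],[0,0,0,0,0,0,-1],[0,0,0,0,0,0,-1],[0,0,0,0,0,0,-1],[0,0,0,0,0,0,-1]]]'

```text
clock: 24.45
position: [0.4937, -0.2958, 0.0848]
tool_rot: [3.142, 0.0, 1.673]
force: [-0.1, 0.8, -0.4]
grip_width: 0.0168
finger_force: 39.1
```

Call:
move_arm --plan '[[[0,0,0.05,0,0,0,-1],[0,0,0.03,0,0,0,-1],[0,0,0,0,0,0,-0.6],[0,0,0,0,0,0,-0.5],[0,0,0,0,0,0,-0.3],[0,0,0,0,0,0,0],[0,0,0,0,0,0,0.5],[0,0,0,0,0,0,1],[0,0,0,0,0,0,1],[0,0,0,0,0,0,1]]]'

```text
clock: 25.45
position: [0.4937, -0.2958, 0.0831]
tool_rot: [-3.142, 0.0, 1.673]
force: [-0.0, 0.3, -0.3]
grip_width: 0.0856
finger_force: 0.0
```

Call:
move_arm --plan '[[[0,0,0,0,0,0,1],[0,0,-0.3,0,0,0,1],[0,0,-0.6,0,0,0,1],[0,0,-0.8,0,0,0,1],[0,0,-0.8,0,0,0,1],[0,0,-0.8,0,0,0,1],[0,0,-0.8,0,0,0,1],[0,0,-0.8,0,0,0,1],[0,0,-0.8,0,0,0,1],[0,0,-0.3,0,0,0,1]]]'

```text
clock: 26.45
position: [0.4942, -0.2963, 0.2054]
tool_rot: [3.139, 0.001, 1.673]
force: [-0.5, 0.9, -0.5]
grip_width: 0.0855
finger_force: 0.0
```

```bash
python3 - <<'E'
from wr import *
t=grab_frame('top');s=grab_frame('side')
a=cv2.resize(t['color'][190:270,340:420],None,fx=5,fy=5,interpolation=cv2.INTER_CUBIC);b=cv2.resize(s['color'][230:330,240:340],None,fx=4,fy=4,interpolation=cv2.INTER_CUBIC)
cv2.imwrite('pics/p5.png',np.hstack([a,b])[:,:,::-1])
E
python3 plan.py 1 25 0.5602 0.0965 0.13 1.685 10 0.5602 0.0965 0.0255 1.685
```

```text
at [ 0.494  -0.296   0.2042] [3.140e+00 1.000e-03 1.673e+00] clk 26.55 w 0.0856

[0.77, 0.21, 0.15, 0.0, 0.0, 0.0, 1.0]
same same same same same same same same same 
[0.77, 0.22, 0.15, 0.0, 0.0, 0.0, 1.0]
same same same same same same same same same 
[0.77, 0.22, 0.15, 0.0, 0.0, 0.0, 1.0]
same same [0.76, 0.22, 0.15, 0.0, 0.0, 0.0, 1.0]
same [0.0, 0.0, 0.52, 0.0, 0.0, 0.0, 1.0]
same same same same 
[0.0, 0.0, 0.52, 0.0, 0.0, 0.0, 1.0]
same same same same
```

View pics/p5.png

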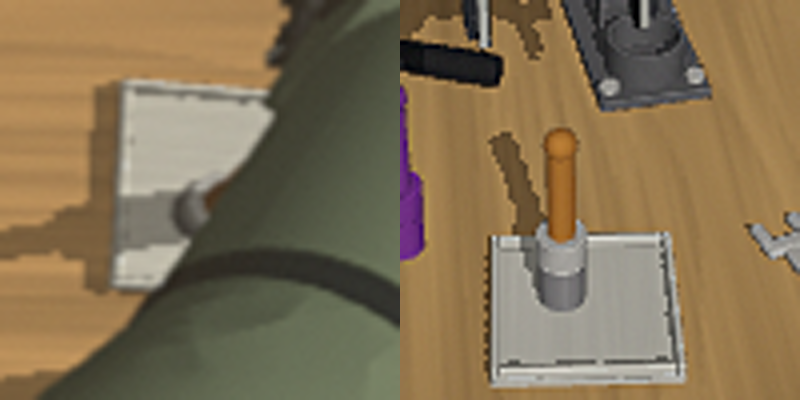

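The brush stands upright in the tray: in the right panel its base is at (562,300), well inside the rim. Next is the knob. I'll grip the ball 12 mm behind the finger ends so that the fingers clear the plate at the top of the arc.

Call:
move_arm --plan '[[[0.77,0.22,0,0,0,0,1],[0.77,0.22,0,0,0,0,1],[0.77,0.22,0,0,0,0,1],[0.77,0.22,0,0,0,0,1],[0.77,0.22,0,0,0,0,1],[0.77,0.22,0.1,0,0,0,1],[0.77,0.22,0.2,0,0,0,1],[0.77,0.22,0.2,0,0,0,1],[0.77,0.22,0.2,0,0,0,1],[0.77,0.22,0.2,0,0,0,1]]]'

```text
clock: 27.55
position: [0.5219, -0.1368, 0.1846]
tool_rot: [-3.141, -0.0, 1.673]
force: [-0.1, -0.3, -0.5]
grip_width: 0.0852
finger_force: 0.0
```

Call:
move_arm --plan '[[[0.77,0.22,0.2,0,0,0,1],[0.77,0.22,0.2,0,0,0,1],[0.77,0.22,0.2,0,0,0,1],[0.77,0.22,0.2,0,0,0,1],[0.77,0.22,0.2,0,0,0,1],[0.77,0.22,0.2,0,0,0,1],[0.77,0.22,0.2,0,0,0,1],[0.77,0.22,0.2,0,0,0,1],[0.77,0.22,0.2,0,0,0,1],[0.77,0.22,0,0,0,0,1]]]'

```text
clock: 28.55
position: [0.5498, 0.0208, 0.1485]
tool_rot: [-3.141, 0.0, 1.673]
force: [-0.4, -0.2, -0.4]
grip_width: 0.086
finger_force: 0.0
```

```bash
python3 - <<'E'
from wr import *
w=shot();pickle.dump(w,open('w6.pkl','wb'));g=cv2.cvtColor(w['color'],cv2.COLOR_RGB2GRAY)
u=proj(w,(.5602,.0968,.0435));print(u)
x,y=int(u[0]),int(u[1]);m=(g[y-25:y+26,x-25:x+26]<55).astype(np.uint8)
n,l,st,c=cv2.connectedComponentsWithStats(m)
for a,b in zip(st[1:],c[1:]):
    if a[4]>60:print(a,b+[x-25,y-25],wonz(w,b+[x-25,y-25],.0435).round(4))
cv2.imwrite('pics/w6.png',cv2.resize(w['color'][y-60:y+60,x-80:x+80],None,fx=4,fy=4)[:,:,::-1])
E
python3 plan.py 1 8 0.5602 0.0965 0.12 1.685 10 0.5602 0.0965 0.0315 1.685
```

```text
(np.float64(307.0364671200114), np.float64(113.06149127676309))
[ 14  13  23  22 399] [306.68671679 111.44862155] [0.5598 0.098  0.0435]
[  0  40  19  11 104] [292.55769231 132.35576923] [0.551  0.0809 0.0435]
at [0.5504 0.0237 0.1487] [-3.141e+00 -1.000e-03  1.675e+00] clk 28.6 w 0.0852

[0.45, 0.11, 0.18, 0.0, 0.0, -0.01, 1.0]
same same same same same same [0.44, 0.11, 0.18, 0.0, 0.0, -0.01, 1.0]
[0.0, 0.0, 0.44, 0.0, 0.0, 0.0, 1.0]
same 
[0.0, 0.0, 0.44, 0.0, 0.0, 0.0, 1.0]
same same same same same same same
```

View pics/w6.png

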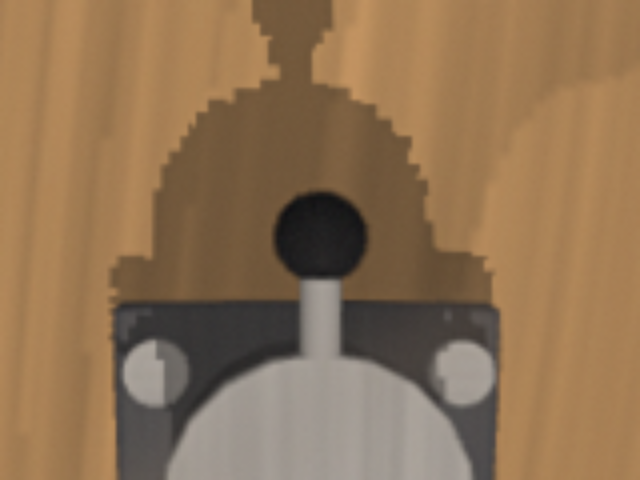

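The ball is a clean dark disc at wrist pixel (306.7,111.4), giving (0.560,0.098), 1 mm from the earlier reading. I'll go down and grip it.

Call:
move_arm --plan '[[[0.45,0.11,0.18,0,0,-0.12,1],[0.45,0.11,0.18,0,0,0,1],[0.45,0.11,0.18,0,0,0,1],[0.45,0.11,0.18,0,0,0,1],[0.45,0.11,0.18,0,0,0,1],[0.45,0.11,0.18,0,0,0,1],[0.45,0.11,0.18,0,0,0,1],[0.45,0.11,0.18,0,0,0,1],[0,0,0.44,0,0,0,1],[0,0,0.44,0,0,0,1]]]'

```text
clock: 29.6
position: [0.5592, 0.0931, 0.102]
tool_rot: [3.142, 0.0, 1.686]
force: [-1.3, 0.1, 0.2]
grip_width: 0.0852
finger_force: 0.0
```

Call:
move_arm --plan '[[[0,0,0.44,0,0,0,1],[0,0,0.44,0,0,0,1],[0,0,0.44,0,0,0,1],[0,0,0.44,0,0,0,1],[0,0,0.44,0,0,0,1],[0,0,0.44,0,0,0,1],[0,0,0.44,0,0,0,1],[0,0,0.4,0,0,0,1],[0,0,0,0,0,0,1],[0,0,0,0,0,0,1]]]'

```text
clock: 30.6
position: [0.5593, 0.093, 0.0331]
tool_rot: [-3.142, 0.0, 1.685]
force: [0.3, -0.3, -0.0]
grip_width: 0.0858
finger_force: 0.0
```

```bash
python3 plan.py 1 1 0.56 0.0978 0.0315 1.685
```

```text
at [0.5593 0.093  0.0331] [-3.142  0.     1.685] clk 30.6 w 0.0858

[0.24, 0.06, 0.08, 0.0, 0.0, 0.0, 1.0]
```

Small correction, then close.

Call:
move_arm --plan '[[[0.24,0.06,0.08,0,0,0,1],[0,0,0,0,0,0,1],[0,0,0,0,0,0,-1],[0,0,0,0,0,0,-1],[0,0,0,0,0,0,-1],[0,0,0,0,0,0,-1],[0,0,0,0,0,0,-1],[0,0,0,0,0,0,-1],[0,0,0,0,0,0,-1],[0,0,0,0,0,0,-1]]]' --grip_force 30

```text
clock: 31.6
position: [0.5603, 0.098, 0.0317]
tool_rot: [3.141, 0.0, 1.685]
force: [3.8, 0.2, 1.6]
grip_width: 0.0156
finger_force: 29.3
```

Run:
```python
# arc about the hinge, 30 steps of 6 deg, tool held pointing down: tool x = block +y, tool z = down
import numpy as np
r=.108;a=np.radians(np.arange(0,181,6));y=r*np.cos(a);z=r*np.sin(a)
for i,(p,q) in enumerate(zip(np.diff(y)/.02,-np.diff(z)/.02)):print([round(p,2)+0,0,round(q,2)+0],end='\n' if i%10==9 else ' ')
from workcell import observe
s=observe();print(s['position'],s['force'],s['moment'],s['grip_width'])
```

```text
[np.float64(-0.03), 0, np.float64(-0.56)] [np.float64(-0.09), 0, np.float64(-0.56)] [np.float64(-0.15), 0, np.float64(-0.55)] [np.float64(-0.2), 0, np.float64(-0.53)] [np.float64(-0.26), 0, np.float64(-0.5)] [np.float64(-0.31), 0, np.float64(-0.47)] [np.float64(-0.36), 0, np.float64(-0.44)] [np.float64(-0.4), 0, np.float64(-0.4)] [np.float64(-0.44), 0, np.float64(-0.36)] [np.float64(-0.47), 0, np.float64(-0.31)]
[np.float64(-0.5), 0, np.float64(-0.26)] [np.float64(-0.53), 0, np.float64(-0.2)] [np.float64(-0.55), 0, np.float64(-0.15)] [np.float64(-0.56), 0, np.float64(-0.09)] [np.float64(-0.56), 0, np.float64(-0.03)] [np.float64(-0.56), 0, np.float64(0.03)] [np.float64(-0.56), 0, np.float64(0.09)] [np.float64(-0.55), 0, np.float64(0.15)] [np.float64(-0.53), 0, np.float64(0.2)] [np.float64(-0.5), 0, np.float64(0.26)]
[np.float64(-0.47), 0, np.float64(0.31)] [np.float64(-0.44), 0, np.float64(0.36)] [np.float64(-0.4), 0, np.float64(0.4)] [np.float64(-0.36), 0, np.float64(0.44)] [np.float64(-0.31), 0, np.float64(0.47)] [np.float64(-0.26), 0, np.float64(0.5)] [np.float64(-0.2), 0, np.float64(0.53)] [np.float64(-0.15), 0, np.float64(0.55)] [np.float64(-0.09), 0, np.float64(0.56)] [np.float64(-0.03), 0, np.float64(0.56)]
[0.56031453 0.09795516 0.03165249] [3.79874767 0.17794396 1.62883236] [-0.01209505 -0.94041592  0.05631961] 0.01557699665577671
```

Call:
move_arm --plan '[[[-0.03,0,-0.56,0,0,0,-1],[-0.09,0,-0.56,0,0,0,-1],[-0.15,0,-0.55,0,0,0,-1],[-0.2,0,-0.53,0,0,0,-1],[-0.26,0,-0.5,0,0,0,-1],[-0.31,0,-0.47,0,0,0,-1],[-0.36,0,-0.44,0,0,0,-1],[-0.4,0,-0.4,0,0,0,-1],[-0.44,0,-0.36,0,0,0,-1],[-0.47,0,-0.31,0,0,0,-1]]]'

```text
clock: 32.6
position: [0.5663, 0.0439, 0.1255]
tool_rot: [3.141, -0.0, 1.686]
force: [6.5, 0.7, -5.4]
grip_width: 0.0153
finger_force: 29.3
```

Run:
```python
from wr import *
f=grab_frame('side');w=shot();b=cv2.resize(f['color'][150:260,240:340],None,fx=4,fy=4,interpolation=cv2.INTER_CUBIC)
a=cv2.resize(w['color'][180:380,180:380],None,fx=2,fy=2,interpolation=cv2.INTER_CUBIC)
im=np.zeros((440,800,3),np.uint8);im[:,:400]=b;im[:400,400:]=a;cv2.imwrite('pics/a7.png',im[:,:,::-1])
s=observe();print(s['position'],s['force'],s['moment'],s['grip_width'])
```

```text
[0.56645845 0.04301297 0.12590453] [ 4.31026832  1.36092471 -0.65731667] [ 0.36787859 -0.98257426 -0.03737088] 0.015678873321869888
```

View pics/a7.png

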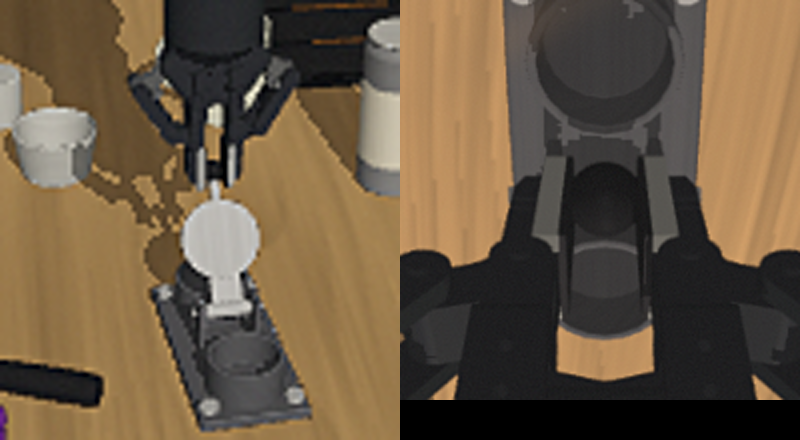

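The cover swings with the gripped ball: the left panel shows the plate at (220,240), raised about 60°, with the ball between the pads. That was my tenth and last view, so I'll finish the arc by the numbers.

Call:
move_arm --plan '[[[-0.5,0,-0.26,0,0,0,-1],[-0.53,0,-0.2,0,0,0,-1],[-0.55,0,-0.15,0,0,0,-1],[-0.56,0,-0.09,0,0,0,-1],[-0.56,0,-0.03,0,0,0,-1],[-0.56,0,0.03,0,0,0,-1],[-0.56,0,0.09,0,0,0,-1],[-0.55,0,0.15,0,0,0,-1],[-0.53,0,0.2,0,0,0,-1],[-0.5,0,0.26,0,0,0,-1]]]'

```text
clock: 33.7
position: [0.5778, -0.0643, 0.1244]
tool_rot: [-3.14, -0.0, 1.685]
force: [-0.7, -0.8, -0.9]
grip_width: -0.0001
finger_force: 0.1
```

Run:
```python
from workcell import observe
import numpy as np
s=observe();p=s['position'];print(p,s['force'],s['moment'],s['grip_width'])
h=np.array([.5725,-.0095]);ax=np.array([-.115,.993])
print('radial y',(p[:2]-h)@ax,'z over hinge',p[2]+.012-.0435, 'want end', h-.108*ax)
```

```text
[ 0.57776222 -0.06429943  0.12440776] [-0.65018986 -0.75726997 -0.94295129] [-0.03921185 -0.05448814  0.04310589] -0.00014786804313561094
radial y -0.055020993386942815 z over hinge 0.09290775758761526 want end [ 0.58492  -0.116744]
```

The ball slipped out of the pads near the top. I'll find which side the cover lies on by sampling pixels.

```bash
cat > cov.py <<'E'
from wr import *
def pj(f,p):
    M=R.from_euler('xyz',f['orientation']).as_matrix();c=M.T@(np.array(p)-f['position']);u=f['intrinsics']@c;return u[:2]/u[2]
h=np.array([.5725,-.0095]);ax=np.array([-.115,.993])
P=lambda r,z:np.r_[h+r*ax,z]
if __name__=='__main__':
    f=grab_frame('side');t=grab_frame('top');w=shot();o=load('side')
    pickle.dump(f,open('s8.pkl','wb'));pickle.dump(w,open('w8.pkl','wb'))
    for n,r,z in(('knobL',.108,.0435),('plateL',.055,.0465),('knobR',-.108,.0435),('plateR',-.055,.0465),('knobUp',0,.1515),('plateUp',0,.0985)):
        p=P(r,z);out=[n]
        for nm,im,u in(('side0',o,pj(o,p)),('side',f,pj(f,p)),('top',t,pj(t,p)),('wr',w,proj(w,p))):
            x,y=np.round(u).astype(int)
            if 2<x<557 and 2<y<417:out.append((nm,(x.item(),y.item()),im['color'][y-1:y+2,x-1:x+2].mean((0,1)).round().astype(int).tolist()))
        print(*out)
    s=observe();print(s['position'],s['clock'])
E
python3 cov.py
```

```text
knobL ('side0', (288, 209), [44, 44, 47]) ('side', (288, 209), [110, 86, 53]) ('top', (241, 205), [125, 97, 62])
plateL ('side0', (292, 217), [146, 144, 140]) ('side', (292, 217), [141, 139, 135]) ('top', (260, 203), [62, 60, 46]) ('wr', (285, 61), [63, 61, 61])
knobR ('side0', (305, 248), [83, 81, 83]) ('side', (305, 248), [83, 82, 83]) ('top', (318, 197), [120, 127, 99]) ('wr', (285, 279), [28, 28, 28])
plateR ('side0', (301, 237), [81, 81, 81]) ('side', (301, 237), [81, 81, 81]) ('top', (299, 199), [60, 59, 50]) ('wr', (285, 218), [105, 101, 97])
knobUp ('side0', (297, 197), [153, 121, 75]) ('side', (297, 197), [24, 26, 29]) ('top', (280, 193), [52, 49, 40]) ('wr', (287, 179), [107, 102, 97])
plateUp ('side0', (297, 212), [146, 129, 105]) ('side', (297, 212), [62, 62, 62]) ('top', (280, 197), [84, 87, 68]) ('wr', (286, 155), [105, 101, 97])
[ 0.57772175 -0.06394836  0.1243613 ] 33.85
```

Run:
```python
from cov import *
f=load('s8');w=load('w8');o=load('side')
def comp(f,box,lo):
    x0,y0,x1,y1=box;c=f['color'][y0:y1,x0:x1].astype(int)
    m=((c.max(2)-c.min(2)<18)&(c.max(2)>lo)).astype(np.uint8)
    n,l,st,ce=cv2.connectedComponentsWithStats(m)
    for a,b in zip(st[1:],ce[1:]):
        if a[4]>40:print((a[:2]+[x0,y0]).tolist(),a[2:].tolist(),(b+[x0,y0]).round(1))
print('side0');comp(o,(270,180,330,260),110);print('side');comp(f,(270,180,330,260),110)
print('wr');comp(w,(180,40,400,340),85)
print('plate centre / knob in side & wrist by cover angle from +y')
for d in range(30,171,10):
    a=np.radians(d);g=lambda r:P(r*np.cos(a),.0435+r*np.sin(a))
    print(d,pj(f,g(.055)).round(),pj(f,g(.108)).round(),np.round(proj(w,g(.055))),np.round(proj(w,g(.108))))
c=f['color'];print('\n'.join(''.join('#' if v.max()<60 else '.' if int(v.max())-int(v.min())>25 else 'o' if v.max()>125 else '-' for v in c[y,270:330]) for y in range(180,256,2)))
```

```text
side0
[283, 209] [21, 21, 248] [293.6 219.4]
side
[289, 206] [20, 24, 192] [297.8 219.7]
wr
[229, 40] [112, 204, 13364] [285.2 158.8]
[266, 274] [13, 33, 262] [272.1 289.1]
[287, 278] [12, 28, 237] [292.  290.2]
plate centre / knob in side & wrist by cover angle from +y
30 [293. 212.] [290. 197.] [285.  68.] [285. -20.]
40 [293. 210.] [290. 195.] [285.  76.] [285. -11.]
50 [294. 210.] [291. 193.] [285.  88.] [286.   7.]
60 [294. 210.] [292. 193.] [285. 102.] [286.  36.]
70 [295. 210.] [294. 193.] [286. 118.] [286.  77.]
80 [296. 211.] [295. 195.] [286. 136.] [287. 127.]
90 [297. 212.] [297. 197.] [286. 155.] [287. 179.]
100 [297. 214.] [298. 201.] [286. 172.] [287. 225.]
110 [298. 216.] [300. 206.] [286. 188.] [286. 261.]
120 [299. 219.] [301. 211.] [286. 201.] [286. 285.]
130 [299. 222.] [303. 217.] [285. 211.] [286. 299.]
140 [300. 225.] [304. 223.] [285. 217.] [286. 304.]
150 [300. 228.] [304. 230.] [285. 221.] [285. 304.]
160 [301. 232.] [305. 236.] [285. 222.] [285. 299.]
170 [301. 235.] [305. 242.] [285. 221.] [285. 290.]
..................#############################.........
[... 1561 characters left out ...]
###----o.....................
............#-----##---##--------------.....................
.............------#-#----------------#-....................
.............#----####----------------##-...................
..............#----###--------------####--..................
...............#---#####----------####-----.................
................-----###--------------------................
................#----###----------------#----...............
.................#----##------------------oooo..............
..................-#-ooo------------------ooo--.............
...................-oooo------------------------............
...................#--------------------------..............
```

The plate centre in the side view is at about (298,216), which puts the cover about 20° past upright, its ball resting on the +y face of the closed fingers. I'll lower it along the arc with the fingers ahead of the ball.

Call:
move_arm --plan '[[[-0.53,0,0.2,0,0,0,-1],[-0.5,0,0.26,0,0,0,-1],[-0.47,0,0.31,0,0,0,-1],[-0.44,0,0.36,0,0,0,-1],[-0.4,0,0.4,0,0,0,-1],[0,0,0,0,0,0,-1],[0,0,0,0,0,0,-1],[0,0,0,0,0,0,-1],[0,0,0,0,0,0,-1],[0,0,0,0,0,0,-1]]]'

```text
clock: 34.85
position: [0.5839, -0.1095, 0.0948]
tool_rot: [3.141, 0.0, 1.686]
force: [-1.5, -3.7, 2.0]
grip_width: 0.0001
finger_force: 1.7
```

```bash
python3 cov.py
python3 - <<'E'
from cov import *
c=load('s8')['color'];print('\n'.join(''.join('#' if v.max()<60 else '.' if int(v.max())-int(v.min())>25 else 'o' if v.max()>125 else '-' for v in c[y,270:330]) for y in range(196,262,2)))
s=observe();print(s['force'],s['grip_width'])
E
```

```text
knobL ('side0', (288, 209), [44, 44, 47]) ('side', (288, 209), [41, 41, 45]) ('top', (241, 205), [126, 98, 63])
plateL ('side0', (292, 217), [146, 144, 140]) ('side', (292, 217), [44, 45, 48]) ('top', (260, 203), [66, 60, 54])
knobR ('side0', (305, 248), [83, 81, 83]) ('side', (305, 248), [83, 82, 83]) ('top', (318, 197), [115, 122, 95]) ('wr', (283, 244), [23, 23, 23])
plateR ('side0', (301, 237), [81, 81, 81]) ('side', (301, 237), [82, 81, 82]) ('top', (299, 199), [96, 102, 79]) ('wr', (283, 165), [113, 107, 102])
knobUp ('side0', (297, 197), [153, 121, 75]) ('side', (297, 197), [26, 28, 30]) ('top', (280, 193), [64, 59, 51]) ('wr', (285, 37), [40, 39, 40])
plateUp ('side0', (297, 212), [146, 129, 105]) ('side', (297, 212), [156, 122, 74]) ('top', (280, 197), [63, 62, 48]) ('wr', (284, 61), [58, 56, 56])
[ 0.58387948 -0.10958188  0.09466767] 35.0
.......................############################.........
......................##############################........
.....................###############################--##....
.....................##############################-----
[... 1135 characters left out ...]
----####--..................
...............#---#####----------####-----.................
................-----###--------------------................
................#----###----------------#----...............
.................#----##------------------oooo..............
..................##-ooo------------------ooo--.............
...................-oooo------------------------............
...................#--------------------------..............
....................#------------...........................
............................................................
............................................................
[-1.35560527 -3.47667388  1.9404629 ] -0.00024472051449244385
```

The cover follows: the ball pushes on the fingers with 3.5 N towards -y. I'll continue down and then clear outward.

Call:
move_arm --plan '[[[-0.36,0,0.44,0,0,0,-1],[-0.31,0,0.47,0,0,0,-1],[-0.26,0,0.5,0,0,0,-1],[-0.2,0,0.5,0,0,0,-1],[-0.2,0,0.5,0,0,0,-1],[-0.2,0,0.45,0,0,0,-1],[-0.2,0,0.2,0,0,0,-1],[-0.5,0,0,0,0,0,-1],[-0.8,0,0,0,0,0,-1],[-0.8,0,0,0,0,0,-1]]]'

```text
clock: 36.0
position: [0.5929, -0.1876, 0.0338]
tool_rot: [3.141, 0.001, 1.685]
force: [1.0, -0.4, 0.3]
grip_width: 0.0001
finger_force: 0.0
```

Call:
move_arm --plan '[[[-0.4,0,-0.5,0,0,0,-1],[0,0,-0.8,0,0,0,-1],[0,0,-0.8,0,0,0,-1],[0,0,-0.8,0,0,0,-1],[0,0,-0.8,0,0,0,-1],[0,0,-0.8,0,0,0,-1],[0,0,-0.8,0,0,0,-1],[0,0,-0.8,0,0,0,-1],[0,0,-0.8,0,0,0,-1],[0,0,-0.4,0,0,0,-1]]]'

```text
clock: 37.0
position: [0.5939, -0.1937, 0.1814]
tool_rot: [3.14, 0.001, 1.686]
force: [-0.1, 0.3, -0.5]
grip_width: -0.0003
finger_force: 0.0
```

```bash
python3 cov.py
python3 - <<'E'
from cov import *
c=load('s8')['color'];print('\n'.join(''.join('#' if v.max()<60 else '.' if int(v.max())-int(v.min())>25 else 'o' if v.max()>125 else '-' for v in c[y,270:330]) for y in range(196,266,2)))
E
```

```text
knobL ('side0', (288, 209), [44, 44, 47]) ('side', (288, 209), [102, 80, 50]) ('top', (241, 205), [127, 98, 63])
plateL ('side0', (292, 217), [146, 144, 140]) ('side', (292, 217), [63, 62, 63]) ('top', (260, 203), [71, 62, 55])
knobR ('side0', (305, 248), [83, 81, 83]) ('side', (305, 248), [31, 31, 32]) ('top', (318, 197), [49, 44, 36]) ('wr', (282, 108), [32, 30, 31])
plateR ('side0', (301, 237), [81, 81, 81]) ('side', (301, 237), [148, 146, 141]) ('top', (299, 199), [168, 163, 153]) ('wr', (282, 46), [162, 156, 149])
knobUp ('side0', (297, 197), [153, 121, 75]) ('side', (297, 197), [49, 49, 51]) ('top', (280, 193), [97, 92, 85])
plateUp ('side0', (297, 212), [146, 129, 105]) ('side', (297, 212), [91, 70, 42]) ('top', (280, 197), [170, 166, 155])
[ 0.5935449  -0.19354939  0.17963154] 37.15
......................#-###-----...#########################
.......................######--#.....##################.####
........................#########......#####################
..........................########.....#####################
............................########...###############
[... 1136 characters left out ...]
oooooooo-#--.................
................-----###---------oo---------................
................#----###--------#######-#----...............
.................#----##------#########---oooo..............
..................##-ooo------########----ooo--.............
...................-oooo------------------------............
...................#--------------------------..............
....................#------------...........................
............................................................
............................................................
............................................................
............................................................
```

Run:
```python
from cov import *
f=load('s8');o=load('side')
for g in(o,f):
    m=cv2.inRange(cv2.cvtColor(g['color'],cv2.COLOR_RGB2HSV),(5,150,60),(16,255,255))[245:305,255:310]
    ys,xs=np.nonzero(m);print('brush handle side',len(xs),xs.min()+255,xs.max()+255,ys.min()+245,ys.max()+245)
d=cv2.absdiff(f['color'],o['color']).max(2)
for n,(x,y,w,h) in dict(tin=(240,172,28,26),offcut=(230,162,18,20),mug=(278,150,32,32),can=(328,150,24,50),jar=(350,234,30,36),screw=(203,233,66,20),spanner=(326,280,50,54),purple=(230,248,18,48),flat=(195,344,95,45),pinkA=(160,250,46,76),pinkB=(186,160,34,56)).items():
    print(n,(d[y:y+h,x:x+w]>40).mean().round(3))
```

```text
brush handle side 195 261 280 258 300
brush handle side 195 261 283 262 300
tin 0.554
offcut 0.633
mug 0.297
can 0.282
jar 0.0
screw 0.0
spanner 0.0
purple 0.0
flat 0.0
pinkA 0.0
pinkB 0.012
```

The tin, offcut, mug and can differ in the side view, which could be arm occlusion or shadow. I'll check them in the top view.

Run:
```python
from cov import *
t=grab_frame('top');o=load('top');d=cv2.absdiff(t['color'],o['color']).max(2)
for n,(x,y,w,h) in dict(tin=(153,227,34,32),offcut=(120,250,22,22),mug=(115,160,42,46),can=(174,110,36,45),jar=(318,126,26,30),tray=(360,205,48,46)).items():print(n,(d[y:y+h,x:x+w]>40).mean().round(3))
```

```text
tin 0.267
offcut 0.506
mug 0.012
can 0.0
jar 0.003
tray 0.412
```

Run:
```python
from cov import *
for g in(load('top'),grab_frame('top')):
    s=cv2.cvtColor(g['color'],cv2.COLOR_RGB2HSV)[...,1]
    m=(s<75).astype(np.uint8)[222:275,115:195]
    n,l,st,c=cv2.connectedComponentsWithStats(m)
    print([((a[:2]+[115,222]).tolist(),a[2:].tolist()) for a in st[1:] if a[4]>50])
    print('mean val tin',g['color'][227:259,153:187].mean().round())
```

```text
[([154, 229], [30, 29, 667]), ([121, 252], [21, 17, 286])]
mean val tin 120.0
[([155, 229], [29, 29, 661]), ([121, 252], [21, 17, 284])]
mean val tin 115.0
```

The tin and offcut are where they were; only the shadow changed. I'll hand the job in.

```bash
python3 -c "
from workcell import job_done
print(job_done())"
```

```text
the job is handed in; nothing more can be done
None
```

I've handed the job in: the brush was dipped in the tin, put well down in the open cup and stood upright back in its tray, and the cover was turned onto the greased cup (the ball slipped from the grip just past upright, so closed fingers lowered it).

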